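Fit a rotor on a bench centrifuge's keyed drive

ROBOT

A 6-joint arm with a two-finger parallel gripper is mounted at the origin on the work surface. World frame = base frame: x ahead of the robot, y to its left, z up, the work surface at z = 0. Lengths are in m, angles in rad, forces in N, time in s.
With the tool pointing down it reaches from about 0.375 to 0.975 m from the base axis. Payload 3.8 kg.
Tool frame: the origin (TCP) lies midway between the tips of the shut fingers; the grasp point (between the pads) lies 19 mm behind it; z points along the fingers, y is the line along which they close (so a half turn about z gives the same grasp; the last joint's range is limited). The gripper opens to 88 mm and grips with 3 to 60 N. Pads are 18 mm wide; open, the fingers measure 123 mm over their backs; the gripper's body (75 mm by 187 mm) begins 45 mm behind the grasp point.
Start: joints at [1.293, 0.264, 1.604, -0, 1.274, -0.037], TCP at [0.161, 0.656, 0.207] pointing down, gripper open.
Joint ranges: [-2.63, 2.63], [-0.94, 2.18], [0.31, 2.57], [-1.31, 4.45], [0, 2.66], [-2.55, 2.55]. Speed limits (rad/s): [2.57, 2.57, 3.14, 3.14, 3.14, 3.14].

INTERFACE

Orientations are given as a rotation vector (axis times angle).
In Python, from cell import manip, inverse_kinematics, cams, order gives the robot as it stands. Calls block until the motion is done:
- manip.move_pose(position, orientation): joint-space move of the TCP to a pose.
- manip.move_linear(position, rate=0.15, rot=None): straight line of the TCP; rot=None keeps the orientation; rate is the mean speed in m/s.
- manip.set_joints(angles): joint-space move.
- manip.set_gripper(opening, force=None): finger opening in m; force is the grip in N (None keeps the last); returns when the fingers have stopped.
- manip.dwell(seconds).
- inverse_kinematics(position, orientation): joint angles nearest the present ones, or None.
- manip.state(): the state.
- cams.capture(name): name is "scene" or "side" or "wrist"; returns a dict with "image" (480x640x3 uint8, blue, green, red), "z_map" (480x640 float32, m along the optical axis (not along the pixel's ray), 0 where there is no reading), "intrinsics" (3x3 intrinsics, pixels), "position" and "orientation" of the camera in the world; the wrist camera has in their place "T_tool_cam" (4x4, takes a point from camera to tool coordinates, whose origin is the TCP and whose axes are the flange's). Camera axes: x right, y down, z forward; pixel columns grow to the right and rows downward; lengths in m; the calibration is good to about 2 mm. A picture is of the moment at which its call begins: read the wrist's pose just before it.
A pose or a line that the arm cannot do raises manip.IKError and nothing moves.
- order.close_job(): hands the job in; it is judged then, once.
The state is a dict: "clock": time; "joint_pos": joint angles; "joint_velocities": joint speeds; "tau": joint torques, N m; "tool_pos": TCP position; "tcp_rot": TCP orientation; "contact_force": force on the tool from outside, world axes, zero at the start; "moment": the same for the moment, N m; "gripper_width": finger opening in m; "grasp_force": force on a finger pad.
Only numpy, scipy, OpenCV 4.12 (cv2) and the standard library are available. Lean on these libraries where they do the work, as an engineer would, in place of code of your own. Each camera call takes 0.05 s, during which the arm holds its last target. There are 200 camera calls.

TASK

Take the rotor with the bar handle out of its block, stand its shank in the centrifuge's drive cup and turn it under light pressure until its tang drops into the slot and the disc sits fully home on the cup. Then turn it clockwise (seen from above), drive and all, to the drive's stop, so that the handle lies in line with the centrifuge's front-to-back marks, and let go. Be gentle: the sprung drive must never be pressed with more than about 15 N, nor the housing bumped hard; leave everything else where it is.

Things in the scene. Friction and masses are not known exactly. Their poses are not given: they have to be found in the camera images.
- rotor_handle (a point): Handle of the loose rotor (0.35 kg, 92 mm tall): a metal disc with a black bar handle on top and a steel shank below. Point on the rotor's axis, in the handle, at the height to grip. x along the bar (46 mm long), y across it (14 mm thick; grip across), z up. Bar top 20 mm above, hub (36 mm wide) top 22 mm below, shank end 64 mm below, tang foot 72 mm below. A half turn of the rotor makes no difference.
- rotor_disc (a point): Centre of the rotor disc's lower face, 42 mm below the handle point, axes as the handle's. Disc 90 mm wide, 15 mm thick, eight small pockets on top. The shank below it is 28 mm wide, 22 mm long, coned to 25 mm at its lower end; under the shank stands a flat tang, 24 mm along x, 6 mm along y, 8 mm high.
- rotor_stand: Fixed grey block 90 x 90 x 45 mm with a 36 mm hole right through from the top; origin under its centre. The rotor starts upright in it, shank in the hole, disc on the block's top; lift it 35 mm or more to clear the block.
- centrifuge: White bench centrifuge, fixed, lid off: housing 250 x 260 mm, 85 mm high; origin under its centre. x is its front-to-back line (front with dial faces its -x), z up. In its top an open round bowl 150 mm wide, 40 mm deep, with a black mark on the rim front and back, on the x line. In mid-bowl stands the steel drive cup, 56 mm wide.
- drive_mouth (a point): Centre of the drive cup's mouth, on the drive's axis, 78 mm above the table, axes as the centrifuge's. The bore is 30 mm wide, 22 mm deep. With the tang standing on the bore's floor the handle point is 50 mm above this point; over the slot (within about 0.08 rad) it drops 8 mm: the disc then rests on the mouth, the handle point 42 mm above it.
- drive_slot (a point): Centre of the cup's flat floor, 22 mm below the mouth, axes as the centrifuge's. The slot in it is 27 x 8 mm, 10 mm deep; its angle is not measured: its length starts 0.35 to 1.4 rad anticlockwise, seen from above, of the centrifuge's x. The cup turns stiffly (0.12 N m); its clockwise stop leaves the handle along that x within 0.1 rad. It is sprung: about 8 N sinks cup and points 1 mm.
- spare_rotor: smaller spare rotor, a 68 mm plain metal disc with a round black knob 26 mm wide, standing in a second grey block of the same size; a bystander; origin at the foot of its shank, 25 mm above the table
- reagent_bottle: amber bottle, 60 mm wide, 130 mm tall; a bystander; origin under its centre
- buffer_jar: clear jar, 70 mm wide, 90 mm tall; a bystander; origin under its centre
- tip_box: box 85 x 120 x 55 mm; a bystander; origin under its centre
- screwdriver: screwdriver lying flat; a bystander; origin under its centre
- tube_rack: white tube rack 100 x 60 x 55 mm; a bystander; origin under its centre
There are look-alikes about, which are no part of the job. Leave any green, turquoise or yellow look-alike of the part that bears rotor_handle alone.

How it is judged:
By the outcome, as a careful person would: the job done as asked, in the order asked, and still so for the second after the job is handed in, with the robot touching nothing.
It also fails if it takes over 64 s, if anything falls off the work surface, if the arm or the gripper's body presses on something with over 40 N, if the wrist force passes 120 N, or if a joint passes its speed limit or range.

## Working session

There is one attempt and no reset: what is moved stays moved. The work goes in short steps, each a Python script; the robot and the scene stay as the last script left them, time stands still between calls to the robot, and variables do not carry over. Pictures are saved under pics/ and viewed, at most 10 in all, crops included, and the job is handed in when it is done.

```bash
mkdir -p pics; ls
python3 - <<'E'
from cell import manip,cams
import cv2,numpy as np,pickle
a=cams.capture("scene");b=cams.capture("side")
pickle.dump((a,b),open('c0.pkl','wb'))
for n,c in(("scene",a),("side",b)):
    cv2.imwrite(f'pics/{n}0.png',c["image"]);print(n,c["position"],c["orientation"],c["intrinsics"])
print(manip.state())
E
```

```text
pics
scene [1.76455596 0.32880096 1.07265179] [-1.44515077 -1.92627857  0.95079033] [[598.82249828   0.         313.01590392]
 [  0.         598.82249828 247.5041712 ]
 [  0.           0.           1.        ]]
side [ 0.24467813 -0.91838943  0.82098846] [-2.2549979   0.28888525 -0.15094972] [[534.588027     0.         323.28875856]
 [  0.         534.588027   235.14140311]
 [  0.           0.           1.        ]]
{'clock': 0.1, 'joint_pos': array([ 1.29311141e+00,  2.64669270e-01,  1.60519382e+00, -4.03916715e-05,
        1.27370929e+00, -3.69394489e-02]), 'joint_velocities': array([-0.00081616, -0.00163537, -0.00307203, -0.00055911,  0.00135336,
       -0.00120135]), 'tau': array([-3.60966524e-04, -5.03616500e+01, -3.58063960e+01,  7.30979978e-02,
        2.33126275e-02, -5.43180340e-05]), 'tool_pos': array([0.16079079, 0.65486067, 0.20564189]), 'tcp_rot': array([-3.77198180e-01, -3.11859061e+00,  3.08058297e-03]), 'contact_force': array([-0.16651   ,  0.44984853,  0.41368147]), 'moment': array([ 0.00088273, -0.02245044,  0.05272359]), 'grasp_force': 0.0, 'gripper_width': 0.0879752500733343}
```

View pics/scene0.png

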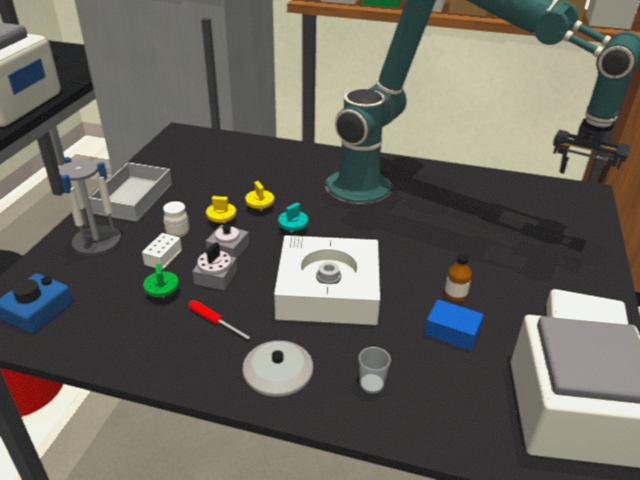

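View pics/side0.png

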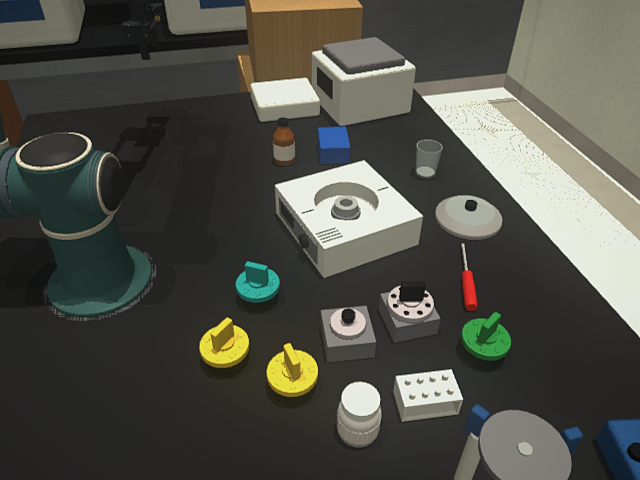

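The scene view shows the loose rotor (black bar, pocketed disc) at about (214,262), with the spare at (228,236) and the centrifuge cup at (329,271). In the side view they are at (411,300), (348,320) and (346,205). Next I take rough positions from depth.

```bash
cat > h.py <<'E'
from cell import manip,cams,inverse_kinematics,order
import cv2,numpy as np,pickle
from scipy.spatial.transform import Rotation as R
def camT(c,st=None):
    T=np.eye(4)
    if "T_tool_cam" in c:
        T[:3,:3]=R.from_rotvec(st["tcp_rot"]).as_matrix();T[:3,3]=st["tool_pos"];return T@c["T_tool_cam"]
    T[:3,:3]=R.from_rotvec(c["orientation"]).as_matrix();T[:3,3]=c["position"];return T
def onplane(c,T,uv,z):
    uv=np.atleast_2d(uv).astype(float)
    d=np.c_[uv,np.ones(len(uv))]@np.linalg.inv(c["intrinsics"]).T@T[:3,:3].T
    return T[:3,3]+d*((z-T[2,3])/d[:,2])[:,None]
def cloud(c,T):
    v,u=np.mgrid[:480,:640];z=c["z_map"]
    p=np.stack([u,v,np.ones_like(u)],-1)@np.linalg.inv(c["intrinsics"]).T*z[...,None]
    return p@T[:3,:3].T+T[:3,3]
def proj(c,T,p):
    q=(np.asarray(p)-T[:3,3])@T[:3,:3]@c["intrinsics"].T;return q[...,:2]/q[...,2:]
def down(yaw): # tool x at world angle yaw, z down
    return (R.from_euler('z',yaw)*R.from_euler('x',np.pi)).as_rotvec()
def grab(name):
    st=manip.state();c=cams.capture("wrist");cv2.imwrite(f'pics/{name}.png',c["image"])
    pickle.dump((st,c),open(name+'.pkl','wb'));return st,c,camT(c,st)
E
python3 - <<'E'
from h import *
a,b=pickle.load(open('c0.pkl','rb'))
for c,pts in((a,[(214,262),(212,250),(228,236),(329,271),(329,266),(300,300),(161,285),(162,250),(218,308)]),(b,[(411,300),(411,290),(348,318),(346,205),(300,200),(487,340),(428,395),(470,290)])):
    P=cloud(c,camT(c))
    for u,v in pts: print((u,v),P[v,u].round(3))
st=manip.state();c=cams.capture("wrist");print(c["T_tool_cam"].round(3),c["intrinsics"].round(1))
E
```

```text
(214, 262) [ 0.61  -0.268  0.061]
(212, 250) [ 0.61  -0.27   0.101]
(228, 236) [ 0.476 -0.283  0.052]
(329, 271) [0.551 0.039 0.055]
(329, 266) [1.765 0.329 1.073]
(300, 300) [0.699 0.003 0.07 ]
(161, 285) [ 0.729 -0.367  0.052]
(162, 250) [ 0.583 -0.44   0.045]
(218, 308) [ 0.709 -0.22  -0.007]
(411, 300) [ 0.596 -0.284  0.071]
(411, 290) [ 0.594 -0.283  0.097]
(348, 318) [ 0.464 -0.304  0.078]
(346, 205) [0.568 0.051 0.059]
(300, 200) [0.46  0.066 0.083]
(487, 340) [ 0.703 -0.394  0.051]
(428, 395) [ 0.555 -0.47   0.043]
(470, 290) [ 0.748 -0.248  0.024]
[[-0.    -0.965 -0.263  0.066]
 [ 1.    -0.     0.    -0.   ]
 [-0.    -0.263  0.965 -0.177]
 [ 0.     0.     0.     1.   ]] [[386.4   0.  318.4]
 [  0.  386.4 242.4]
 [  0.    0.    1. ]]
```

Run:
```python
from h import *
for n,p in(("wc",(0.56+.037,0.045,.30)),("wr",(0.60+.037,-0.28,.28))):
    manip.move_pose(p,down(0.));manip.dwell(.3)
    st,c,T=grab(n);print(n,st["clock"],st["tool_pos"],st["joint_pos"].round(2))
a=[cv2.imread(f'pics/{n}.png') for n in("wc","wr")]
cv2.imwrite('pics/both.png',cv2.resize(np.vstack(a),(600,900))[:, :])
```

```text
wc 3.1167 [0.59695851 0.04536162 0.29989988] [0.03 0.08 1.65 0.   1.41 1.6 ]
wr 4.7083 [ 0.63734799 -0.27884256  0.28035572] [-0.45  0.27  1.46  0.    1.41  1.12]
```

View pics/wc.png

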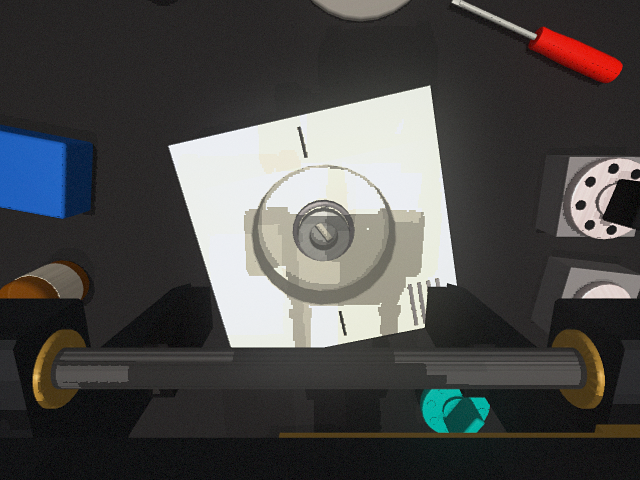

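View pics/wr.png

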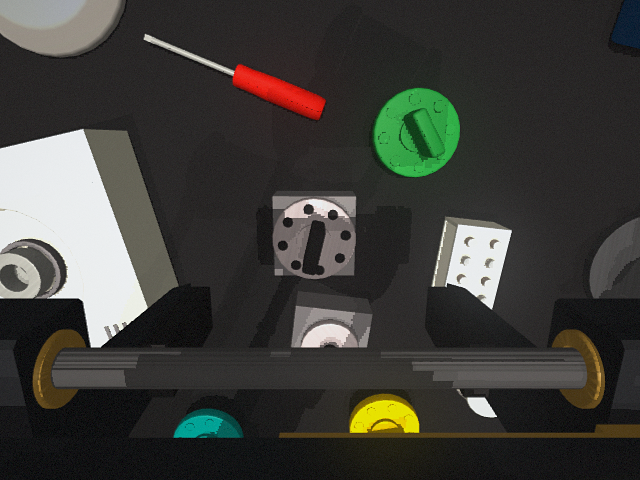

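The centrifuge view shows the cup mouth at about (323,229), with marks at (302,142) and (342,323). The rotor view shows the disc at about (314,237), with the bar running from (320,222) to (312,270). Now I measure both.

Run:
```python
from h import *
def circ(p): # circle by lstsq
    A=np.c_[2*p,np.ones(len(p))];s=np.linalg.lstsq(A,(p**2).sum(1),rcond=None)[0];return s[:2],np.sqrt(s[2]+s[:2]@s[:2])
st,c=pickle.load(open('wc.pkl','rb'));T=camT(c,st);P=cloud(c,T);g=c["image"].max(2)
# marks
m=(g<90).astype(np.uint8);n,l,s,ce=cv2.connectedComponentsWithStats(m)
mk=[]
for i in range(1,n):
    if 25<s[i,4]<400 and 200<ce[i,0]<440 and 110<ce[i,1]<345:
        w=onplane(c,T,ce[i],.085)[0];print("dark",s[i],ce[i].round(1),w.round(4))
sel=(abs(P[...,2]-.078)<.004)&(np.hypot(P[...,0]-.56,P[...,1]-.045)<.04)
print("cup z",np.median(P[sel][:,2]),sel.sum())
v,u=np.nonzero(sel); 
cn,_=cv2.findContours(sel.astype(np.uint8),cv2.RETR_CCOMP,cv2.CHAIN_APPROX_NONE)
for k in cn:
    if len(k)>40:
        e=cv2.fitEllipse(k);q=onplane(c,T,k[:,0],.078)[:,:2];print("cup",len(k),e,*circ(q))
# rim points of bowl: housing top
sel=(abs(P[...,2]-.085)<.003);print("top z",np.median(P[sel][:,2]))
v,u=np.nonzero(sel&(P[...,0]<.75));
st,c=pickle.load(open('wr.pkl','rb'));T=camT(c,st);P=cloud(c,T)
near=np.hypot(P[...,0]-.6,P[...,1]+.28)<.06
d=near&(abs(P[...,2]-.060)<.004);print("disc z",np.median(P[d][:,2]))
k=max(cv2.findContours(d.astype(np.uint8),cv2.RETR_EXTERNAL,cv2.CHAIN_APPROX_NONE)[0],key=len)
h=cv2.convexHull(k)[:,0];q=onplane(c,T,h,.060)[:,:2];print("disc",*circ(q))
b=near&(P[...,2]>.100);print("bar z",np.median(P[b][:,2]),b.sum())
k=max(cv2.findContours(b.astype(np.uint8),cv2.RETR_EXTERNAL,cv2.CHAIN_APPROX_NONE)[0],key=len)
q=onplane(c,T,k[:,0],.107)[:,:2]
r=cv2.minAreaRect((q*1000).astype(np.float32));print("bar",r,"edges",np.degrees(0),cv2.boxPoints(r).round(1).tolist())
for x in ("wc","wr"): pass
```

```text
dark [298 127   9  30  65] [301.9 142.1] [0.6607 0.0611 0.085 ]
dark [344 215   9  18  67] [348.9 221.2] [0.5815 0.0133 0.085 ]
dark [310 233  28  17 127] [323.8 243.8] [0.5571 0.0392 0.085 ]
dark [339 311   7  24  52] [342.  322.5] [0.4663 0.0185 0.085 ]
cup z 0.07728209183501336 1470
cup 144 ((323.3970031738281, 235.38429260253906), (49.461978912353516, 50.95371627807617), 91.0112533569336) [0.5640819  0.03954058] 0.02713816417039467
cup 79 ((323.37847900390625, 235.5745849609375), (27.485843658447266, 28.56050682067871), 90.45267486572266) [0.56419552 0.03956041] 0.015137386041661274
top z 0.08439238268903992
disc z 0.05940789294263149
disc [ 0.60121561 -0.27460283] 0.04434787197794143
bar z 0.3567912034902815 4733
bar ((457.44757080078125, -283.8721008300781), (9.588720321655273, 162.17063903808594), 0.06911730021238327) edges 0.0 [[452.6000061035156, -202.8000030517578], [452.79998779296875, -365.0], [462.29998779296875, -365.0], [462.1000061035156, -202.8000030517578]]
```

Run:
```python
from h import *
st,c=pickle.load(open('wr.pkl','rb'));T=camT(c,st);P=cloud(c,T)
b=(np.hypot(P[...,0]-.6,P[...,1]+.275)<.04)&(abs(P[...,2]-.107)<.005);print("bar z",np.median(P[b][:,2]),b.sum())
k=max(cv2.findContours(b.astype(np.uint8),cv2.RETR_EXTERNAL,cv2.CHAIN_APPROX_NONE)[0],key=len)
q=onplane(c,T,k[:,0],.107)[:,:2]
r=cv2.minAreaRect((q*1000).astype(np.float32));print(r)
p=onplane(c,T,np.argwhere(b)[:,::-1],.107)[:,:2];cc=p.mean(0);w,V=np.linalg.eigh(np.cov((p-cc).T));print(cc,np.arctan2(V[1,1],V[0,1]))
```

```text
bar z 0.10605211088839267 671
((601.4288940429688, -274.5950622558594), (13.895874977111816, 45.707916259765625), 77.1275405883789)
[ 0.60175256 -0.27468313] 2.913667614937907
```

The bar measures 45.7 x 13.9 mm at z = 0.106 and the disc radius is 44 mm, which match the given sizes. The midpoint between the marks agrees with the cup centre. I take one more view with the wrist turned half round to remove the camera offset, then grip.

Run:
```python
from h import *
manip.move_pose((.6015-.037,-.2747,.28),down(3.1));manip.dwell(.3)
st,c,T=grab("wr2");P=cloud(c,T)
near=np.hypot(P[...,0]-.6,P[...,1]+.275)<.055
d=near&(abs(P[...,2]-.060)<.004)
k=max(cv2.findContours(d.astype(np.uint8),cv2.RETR_EXTERNAL,cv2.CHAIN_APPROX_NONE)[0],key=len)
q=onplane(c,T,cv2.convexHull(k)[:,0],.060)[:,:2];A=np.c_[2*q,np.ones(len(q))];s=np.linalg.lstsq(A,(q**2).sum(1),rcond=None)[0];print("disc",s[:2],np.sqrt(s[2]+s[:2]@s[:2]))
b=near&(abs(P[...,2]-.107)<.005);p=onplane(c,T,np.argwhere(b)[:,::-1],.107)[:,:2];cc=p.mean(0);w,V=np.linalg.eigh(np.cov((p-cc).T));print(cc,np.arctan2(V[1,1],V[0,1]),np.median(P[b][:,2]),manip.state()["clock"],st["tool_pos"])
```

```text
disc [ 0.59948609 -0.27425613] 0.044382320861726283
[ 0.59890396 -0.27423174] 2.916775321983056 0.10627238433973557 7.7583 [ 0.56452871 -0.27467751  0.27997843]
```

Run:
```python
from h import *
x,y=.60035,-.27445; o=down(-.2265)
manip.set_gripper(.045,35)
manip.move_pose((x,y,.16),o)
manip.move_linear((x,y,.070),rate=.08)
print(manip.state()["contact_force"])
manip.set_gripper(0,35);manip.dwell(.2)
s=manip.state();print(s["gripper_width"],s["grasp_force"],s["contact_force"],s["tool_pos"],s["clock"])
manip.move_linear((x,y,.19),rate=.08);manip.dwell(.2)
s=manip.state();print(s["gripper_width"],s["grasp_force"],s["contact_force"],s["moment"],s["tool_pos"],s["clock"])
```

```text
[ 1.07704977 -0.30171747 -0.5230128 ]
0.013481284828714222 35.00027060508728 [-0.30341839  1.1345517   0.61836652] [ 0.60045068 -0.27441736  0.07015637] 13.4083
0.012537733766446594 34.99828219413757 [-0.66557193  0.09433447 -3.50275048] [0.10053924 0.13692552 0.01678186] [ 0.60012179 -0.27435069  0.18949497] 15.2583
```

Run:
```python
from h import *
x,y=.5629,.0398; o=down(.216+1.5)
manip.move_pose((x,y,.19),o); manip.move_linear((x,y,.142),rate=.08);manip.dwell(.3)
s=manip.state();f0=s["contact_force"];print(f0,s["moment"],s["tool_pos"],s["clock"]);np.save('f0.npy',f0)
z=.142
while z>.109:
    z-=.002;manip.move_linear((x,y,z),rate=.03)
    s=manip.state();d=s["contact_force"]-f0;print(round(z,4),s["tool_pos"].round(4),d.round(1),s["moment"].round(2))
    if d[2]>4 or np.hypot(*d[:2])>6: break
print(s["clock"])
cv2.imwrite('pics/s1.png',cams.capture("side")["image"][120:300,240:460].repeat(3,0).repeat(3,1))
```

```text
[-0.07651989 -0.66839783 -3.29949122] [-0.13645849  0.03710213  0.02711783] [0.56331305 0.03985221 0.14263202] 17.6083
0.14 [0.5627 0.0398 0.1398] [0.5 0.7 0.3] [-0.09  0.06 -0.03]
0.138 [0.5627 0.0398 0.1377] [ 0.4  1.3 -0.3] [-0.09  0.01  0.  ]
0.136 [0.5627 0.0398 0.1358] [0.2 1.3 0.6] [-0.06  0.05  0.02]
0.134 [0.5627 0.0398 0.1338] [ 0.7  1.2 -0.6] [-0.09  0.05 -0.05]
0.132 [0.5627 0.0398 0.1318] [ 0.3  0.8 -0.2] [-0.06  0.04 -0.06]
0.13 [0.5627 0.0398 0.1298] [-0.3  1.4 -0.2] [-0.04  0.08 -0.01]
0.128 [0.5627 0.0398 0.1278] [ 0.4  0.2 -0.5] [-0.12  0.06 -0.03]
0.126 [0.5627 0.0398 0.1258] [-0.3  0.7 -0.8] [-0.08  0.11 -0.02]
0.124 [0.5627 0.0398 0.1238] [ 0.2  0.6 -0.7] [-0.08  0.04  0.03]
0.122 [0.5627 0.0398 0.1218] [-0.1  1.5 -0.6] [-0.    0.07 -0.03]
0.12 [0.5627 0.0398 0.1198] [ 0.1  0.6 -0.9] [ 0.03  0.11 -0.02]
0.118 [0.5628 0.0398 0.1178] [ 0.2  0.5 -0.4] [ 0.01  0.05 -0.02]
0.116 [0.5628 0.0398 0.1158] [-0.2  1.3 -0.2] [ 0.03  0.08 -0.01]
0.114 [0.5628 0.0398 0.1138] [-0.4  0.8  0.6] [-0.02  0.09  0.01]
0.112 [0.5628 0.0398 0.1118] [ 0.4  1.5 -0.5] [0.04 0.08 0.02]
0.11 [0.5634 0.0399 0.1107] [-0.7  0.8  4.1] [0.07 0.3  0.01]
21.6083
```

View pics/s1.png

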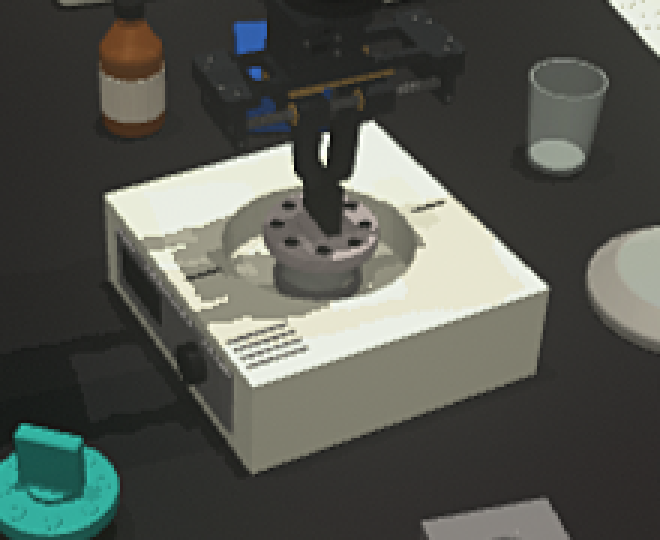

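The side crop shows the shank in the cup, with the disc floating about 8 mm above the mouth, so the tang is on the floor. I now turn it clockwise under roughly 5 N.

Run:
```python
from h import *
x,y=.5629,.0398; f0=np.load('f0.npy'); phi=.216; a=1.5; z=.110
t0=manip.state()["clock"];found=False
def F():
    return np.mean([manip.state()["contact_force"][2] for _ in range(3)])-f0[2]
while a>.2:
    a-=.05; manip.move_linear((x,y,z),rate=.03,rot=down(phi+a))
    s=manip.state();d=s["contact_force"]-f0
    print(round(a,2),round(z,4),s["tool_pos"][2].round(4),d.round(1),s["moment"].round(2),s["clock"])
    if d[2]>9: z+=.0003
    elif d[2]<3:
        z-=.0005
        if z<.1085: found=True;break
    if np.hypot(*d[:2])>12 or s["clock"]-t0>12: break
print(found)
```

```text
1.45 0.11 0.1106 [-1.3  1.8  4.9] [ 0.14  0.23 -0.01] 21.9083
1.4 0.11 0.1104 [-0.3  0.8  5.6] [0.14 0.15 0.03] 22.1583
1.35 0.11 0.1104 [-0.8  2.6  6.8] [0.14 0.15 0.02] 22.4083
1.3 0.11 0.1103 [-0.1  2.5  5.8] [0.23 0.06 0.03] 22.6583
1.25 0.11 0.1103 [-0.3  2.2  6.7] [ 0.27  0.   -0.01] 22.9083
1.2 0.11 0.1102 [0.1 2.9 6.9] [ 0.28 -0.04  0.07] 23.1583
1.15 0.11 0.1102 [-0.   1.9  7.8] [ 0.32 -0.03  0.02] 23.4083
1.1 0.11 0.1102 [0.3 3.  8.1] [ 0.27 -0.05  0.1 ] 23.6583
1.05 0.11 0.1101 [0.  2.9 6.9] [ 0.33 -0.07  0.06] 23.9083
1.0 0.11 0.1101 [-0.6  2.7  7.6] [ 0.24 -0.04  0.03] 24.1583
0.95 0.11 0.1101 [1.  2.2 8.4] [ 0.27 -0.11  0.09] 24.4083
0.9 0.11 0.1101 [1.1 3.6 8.3] [ 0.25 -0.12  0.02] 24.6583
0.85 0.11 0.11 [0.5 2.4 8.8] [ 0.22 -0.17  0.05] 24.9083
0.8 0.11 0.11 [-0.3  1.5  7.8] [ 0.21 -0.02 -0.  ] 25.1583
0.75 0.11 0.11 [1.7 2.3 7.6] [ 0.16 -0.09  0.05] 25.4083
0.7 0.11 0.11 [1.2 2.  8.4] [ 0.12 -0.09  0.01] 25.6583
0.65 0.11 0.11 [0.8 0.8 7.5] [ 0.1  -0.13  0.  ] 25.9083
0.6 0.11 0.11 [0.7 1.3 7.1] [ 0.11 -0.1   0.06] 26.1583
0.55 0.11 0.11 [0.8 3.2 7.1] [ 0.08 -0.13 -0.01] 26.4083
0.5 0.11 0.1098 [0.9 2.3 6. ] [ 0.08 -0.13  0.04] 26.6583
0.45 0.11 0.1084 [1.3 2.1 1.3] [ 0.07 -0.12  0.07] 26.9083
0.4 0.1095 0.1082 [ 0.9  0.2 -0.2] [ 0.08 -0.11  0.02] 27.1583
0.35 0.109 0.1083 [ 1.3  1.5 -0.3] [0.02 0.04 0.03] 27.4083
0.3 0.1085 0.1083 [-0.9  1.4  0.3] [0.02 0.09 0.14] 27.6583
True
```

The force dropped away at about 0.45 rad, so the tang is entering the slot. I lower it until the disc seats.

Run:
```python
from h import *
x,y=.5629,.0398; f0=np.load('f0.npy'); z=.1085
while z>.1015:
    z-=.0007; manip.move_linear((x,y,z),rate=.02);manip.dwell(.1)
    s=manip.state();d=s["contact_force"]-f0
    print(round(z,4),s["tool_pos"].round(4),d.round(1),s["moment"].round(2),s["clock"])
    if d[2]>5 : break
```

```text
0.1078 [0.563  0.0398 0.1081] [-0.5  1.9  1.4] [0.02 0.23 0.09] 28.0083
0.1071 [0.5632 0.0398 0.1075] [-1.3  1.4  3.8] [0.06 0.24 0.12] 28.3583
0.1064 [0.5631 0.0398 0.1066] [0.1 1.7 5.3] [0.08 0.25 0.14] 28.7083
```

Run:
```python
from h import *
x,y=.5629,.0398; f0=np.load('f0.npy'); z=.1064;a=.36
manip.move_linear((x,y,z),rate=.03,rot=down(.216+a));manip.dwell(.15)
s=manip.state();print(s["tool_pos"].round(4),(s["contact_force"]-f0).round(1),s["moment"].round(2))
while z>.1015:
    z-=.0007; manip.move_linear((x,y,z),rate=.02);manip.dwell(.1)
    s=manip.state();d=s["contact_force"]-f0
    print(round(z,4),s["tool_pos"].round(4),d.round(1),s["moment"].round(2),s["clock"])
    if d[2]>5 : break
```

```text
[0.5623 0.0398 0.1056] [ 0.4  0.7 -0.9] [0.02 0.09 0.03]
0.1057 [0.5627 0.0398 0.1055] [-0.   0.9  0.2] [ 0.    0.12 -0.02] 29.4583
0.105 [0.5628 0.0398 0.105 ] [ 0.3  1.4 -0.9] [ 0.02  0.18 -0.02] 29.8083
0.1043 [0.5629 0.0398 0.1043] [ 0.4  0.9 -0.1] [0.03 0.24 0.05] 30.1583
0.1036 [0.5629 0.0398 0.1035] [ 0.8  1.1 -0.7] [0.04 0.19 0.08] 30.5083
0.1029 [0.5631 0.0398 0.1031] [-0.3  1.4  1.5] [ 0.09  0.24 -0.01] 30.8583
0.1022 [0.5632 0.0398 0.1026] [-1.   1.5  3.8] [ 0.13  0.34 -0.04] 31.2083
0.1015 [0.5634 0.0399 0.1021] [-1.4  1.   7.8] [ 0.04  0.42 -0.01] 31.5583
```

Run:
```python
from h import *
x,y=.5629,.0398; f0=np.load('f0.npy'); z=.1022;a=.36
while a>-.25:
    a-=.04; manip.move_linear((x,y,z),rate=.03,rot=down(.216+a));manip.dwell(.1)
    s=manip.state();d=s["contact_force"]-f0
    X=R.from_rotvec(s["tcp_rot"]).as_matrix()[:,0]
    print(round(a,2),(np.arctan2(X[1],X[0])-.216).round(3),s["tool_pos"].round(4),d.round(1),s["moment"].round(2),s["clock"])
    if d[2]>10 or s["moment"][2]>.4 and a<.15: break
```

```text
0.32 0.321 [0.5631 0.0399 0.1023] [-0.6  2.1  6.9] [0.19 0.31 0.1 ] 31.9083
0.28 0.281 [0.5631 0.0398 0.1023] [-0.3  2.5  7.5] [ 0.23  0.22 -0.  ] 32.2583
0.24 0.241 [0.563  0.0398 0.1023] [-0.4  1.5  7. ] [0.25 0.28 0.1 ] 32.6083
0.2 0.201 [0.563  0.0398 0.1022] [-0.5  1.6  7.6] [0.22 0.22 0.12] 32.9583
0.16 0.161 [0.563  0.0398 0.1023] [-0.3  1.7  6.1] [0.24 0.16 0.12] 33.3083
0.12 0.121 [0.5629 0.0398 0.1022] [-0.5  1.8  8.1] [0.22 0.18 0.1 ] 33.6583
0.08 0.081 [0.5629 0.0398 0.1022] [-0.9  1.3  6.5] [0.25 0.16 0.04] 34.0083
0.04 0.041 [0.5629 0.0398 0.1022] [-0.2  1.7  7.4] [0.22 0.15 0.1 ] 34.3583
-0.0 0.001 [0.5629 0.0398 0.1022] [-0.1  1.8  8.7] [0.18 0.2  0.04] 34.7083
-0.04 -0.039 [0.5629 0.0398 0.1022] [0.  2.3 7.9] [0.2  0.16 0.13] 35.0583
-0.08 -0.079 [0.5629 0.0398 0.1022] [-0.4  1.5  7.7] [0.21 0.18 0.26] 35.4083
-0.12 -0.119 [0.5629 0.0398 0.1022] [-0.7  1.5  8. ] [0.17 0.1  0.46] 35.7583
```

Run:
```python
from h import *
x,y=.5629,.0398; f0=np.load('f0.npy')
manip.move_linear((x,y,.1026),rate=.02,rot=down(.216-.08));manip.dwell(.2)
s=manip.state();print((s["contact_force"]-f0).round(1),s["moment"].round(2))
manip.set_gripper(.045);manip.dwell(.2)
manip.move_linear((x,y,.20),rate=.08)
manip.move_pose((.5629+.037,.0398,.30),down(0.));manip.dwell(.3)
st,c,T=grab("wf");P=cloud(c,T)
b=(np.hypot(P[...,0]-.563,P[...,1]-.04)<.04)&(abs(P[...,2]-.140)<.006);p=onplane(c,T,np.argwhere(b)[:,::-1],.140)[:,:2];cc=p.mean(0);w,V=np.linalg.eigh(np.cov((p-cc).T));print(cc,np.arctan2(V[1,1],V[0,1])%np.pi-.216,np.median(P[b][:,2]),b.sum())
d=(np.hypot(P[...,0]-.563,P[...,1]-.04)<.045)&(abs(P[...,2]-.093)<.006);print("disc top",np.median(P[d][:,2]),st["clock"])
```

```text
[0.6 1.4 6.3] [0.19 0.07 0.27]
[0.56434509 0.03935127] -0.02386468956070134 0.1387812478860473 724
disc top 0.09219746548580282 39.2167
```

View pics/wf.png

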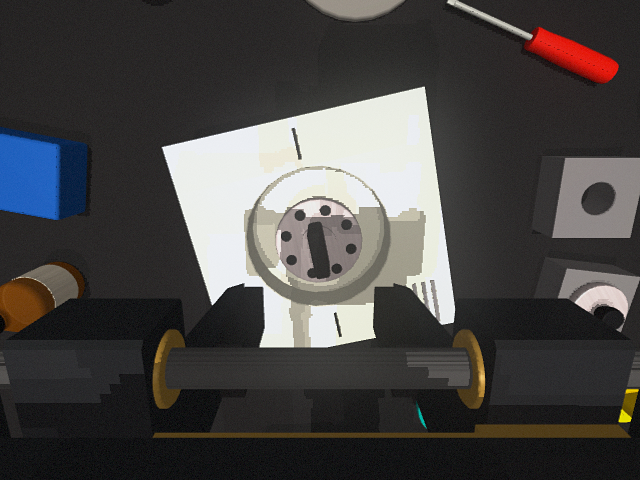

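The wrist view shows the handle at (318,250), in line with the marks at (296,143) and (338,324), and 0.02 rad off by measurement. The disc top is at 92 mm, so it is fully home, and the rotor's block at (598,197) is empty.

```bash
python3 -c "
from cell import order
print(order.close_job())"
```

```text
the job is handed in; nothing more can be done
None
```

The rotor is seated fully home on the drive cup and turned clockwise to the stop, with its handle within about 0.02 rad of the front-to-back marks; I let go and handed the job in at about 39 s, with highest measured press on the drive about 9 N.

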